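# Fit the monitor-arm pivot pin into its desk mount

## Task

Fit the monitor arm's pivot pin into the bore of the desk mount, foot down: lean the pin and feed the lower edge of its foot into the bore first, then straighten it and slide it gently, without forcing it, until it is fully home, and let go. Leave the spacer tube, the paper cup and the mouse where they are.

Things in the scene. Friction and masses are not known exactly. Their poses are not given: they have to be found in the camera images.
- pin_head (a point): Centre of the square head of the pivot pin, which stands upright on the desk: one rigid piece of about 190 g, 104 mm long, with a black plastic head 28 x 28 mm and 36 mm tall on a plain round steel shank. This point is on the axis, 18 mm below the top and 86 mm above the foot. x and y are square to the head's flat sides, z points up the axis from foot to head.
- pin_foot (a point): Centre of the pin's foot, on its axis at the very lower end of the steel shank; same axes as pin_head. The shank is 20 mm in diameter and 68 mm long; its lower edge is broken by a 1 mm bevel.
- mount: Desk mount, fixed to the desk: dark steel plate 130 x 130 x 10 mm; origin at the centre of its underside, z up, x and y along its sides. It carries an aluminium clamp block 54 x 54 mm, whose flat top is 55 mm above the desk. In it is the vertical bore. Pressing the pin on the mount with more than 25 N damages it.
- mount_mid (a point): Point of the plate's centre line at the height of the block's top (55 mm above the desk); same axes as the mount. The bore, 21 mm in diameter, blind, 37 mm deep, square-edged, is NOT here: it is eccentric, its axis 5 mm from this line, and the block is bolted down turned to any angle, so the direction is not measured and must be felt or seen. The block stays put under less than 40 N.
- spacer_mid (a point): Middle of a loose aluminium spacer tube, 38 mm outside and 24 mm inside diameter, 70 mm tall, standing upright on the desk near the pin (it may change places with the pin); this point is 35 mm up. To be left alone.
- cup_mid (a point): Middle of an open paper cup, 72 mm across and 85 mm tall, standing on the desk; this point is 42 mm up. To be left alone.
- mouse_mid (a point): Middle of a black computer mouse, 105 x 60 x 33 mm, lying on the desk; this point is 16 mm up. To be left alone.

How it is judged:
By the outcome, as a careful person would: the job done as asked, in the order asked, and still so for the second after the job is handed in, with the robot touching nothing.
It also fails if it takes over 72 s, if anything falls off the work surface, if the arm or the gripper's body presses on something with over 40 N, if the wrist force passes 120 N, or if a joint passes its speed limit or range.

## Robot

A 6-joint arm with a two-finger parallel gripper is mounted at the origin on the work surface. World frame = base frame: x ahead of the robot, y to its left, z up, the work surface at z = 0. Lengths are in mm, angles in rad, forces in N, time in s.
With the tool pointing down it reaches from about 350 to 975 mm from the base axis. Payload 7.1 kg.
Tool frame: the origin (TCP) lies between the finger pads; the fingertips stand 17 mm ahead of it and the grasp point (between the pads) lies 2 mm behind it (tip_reach is the y of the fingertips in the tool frame, in mm); y points along the fingers, x is the direction in which the jaws open and shut, and the axes are right-handed (so a half turn about y gives the same grasp; the last joint's range is limited). The gripper opens to 88 mm and grips with 3 to 60 N. Pads are 20 mm wide; open, the fingers measure 115 mm over their backs; the gripper's body (75 mm by 178 mm) begins 61 mm behind the grasp point.
Start: joints at [-1.349, 0.423, 1.63, -0, 1.089, -0.019], TCP at [149.069, -606.946, 203.375] pointing down, gripper open.
Joint ranges: [-3, 3], [-0.9, 2.11], [0.09, 2.58], [-1.31, 4.45], [0.11, 2.69], [-2.54, 2.54]. Speed limits (rad/s): [2.39, 2.39, 3.01, 3.14, 3.14, 3.14].

## Interface

Orientations are given as a rotation vector (axis times angle).
In Python, from workcell import get_obs, get_image, camera_model, close_job, silhouettes, tip_of, tip_reach gives the robot as it stands. The module is installed in compiled form; this text tells all that it offers.
- The arm moves only by the tool arm_command, never from a script. Its argument "targets" is a list of rows, each a list of 4 numbers: the shift along the tool's x, y, z in mm, then the turn about the tool's y in rad. A call has 1 to 20 rows; each row shifts and turns the commanded pose from where the row before left it, along the tool's axes as they then stand; what a row does not reach is not made up. A row lasts 1/12 s, in which the tool goes at most 41.7 mm and 7.16 degrees, less where a joint would pass 70% of its speed; a pose out of reach is approached as far as the arm can. A call is refused whole if a number of a shift passes 41.7 or a number of a turn 0.125, either way. A call with a gripper value outside its range is refused whole. "gripper" is the opening in per cent of the stroke, from 0 (shut) to 100 (fully open), set as the call begins (left out, the last holds). The fingers move at their own pace and stop on an object; the grip force is fixed at half the most. Time passes only in rows, so rows that do not move let the fingers close. It gives the time, the measured TCP pose, the force and the opening at its end, in the units of the state.
- get_obs(): the state, without advancing time (a new reading comes with each control period).
- get_image(name): name is "scene" or "top" or "wrist"; returns the picture (480x640x3 uint8, blue, green, red); there is no depth.
- camera_model(name): a dict with "mtx" (3x3 intrinsics, pixels), "position" and "orientation" of the camera in the world. Camera axes: x right, y up, looking along -z (the intrinsics and any distortion apply to the point x, -y, -z); pixel columns grow to the right and rows downward; lengths in mm; the calibration is good to about 2 mm. The wrist camera is an equidistant fisheye: a pixel r from the principal point sees the ray r / f radians off the axis. A picture is of the moment at which its call begins: read the wrist's pose just before it. camera_model takes no time and is no camera call; for the wrist camera it gives the pose at the moment of the call.
- close_job(): hands the job in, once; it reports no verdict.
Trained networks look in the newest picture that a camera, given by its name, has taken for a name from the list of things; names that differ only in an ending like _2 or _b are one class to them, and where a whole thing is asked for, a point or a joint stands for the part that bears it (a point fixed in the world has none). Each returns a list of dicts, best first, with "conf" (0 to 1); they miss things now and then, are a little off and sometimes report something else, mostly with a low value. They report only what shows in the picture. A call takes as long as a camera call.
- silhouettes(camera, thing): "pixels" (480x640 bool, what is visible of it) and "at" ([column, row] in pixels, amid what is visible of it).
- tip_of(camera, thing): "at" ([column, row] in pixels: a listed point, or the origin of a listed thing).
The state is a dict: "t": time; "qpos": joint angles; "qvel": joint speeds; "joint_torque": joint torques, N m; "ee_pos": TCP position; "orientation": TCP orientation; "ft_force": force on the tool from outside, world axes, zero at the start; "moment": the same for the moment, N m; "width": finger opening in mm.
Only numpy, scipy, OpenCV 4.12 (cv2) and the standard library are available. Lean on these libraries where they do the work, as an engineer would, in place of code of your own. Each camera call takes 0.05 s, during which the arm holds its last target. There are 200 camera calls.

## Working session

There is one attempt and no reset: what is moved stays moved. The work goes in short steps, Python scripts to look and compute and a tool call to move; the robot and the scene stay as the last step left them, time stands still between calls to the robot, and variables do not carry over. Pictures are saved under pics/ and viewed, about 8 in all and at most 12, crops included, and the job is handed in when it is done.

Besides the shell and the picture viewer there is one more tool, called after "Emit:" as a command line: name --pt "numbers of a row" for each row, then --argument value for the rest. arm_command: Moves the arm, as the interface text tells. Its arguments: {"type":"object","properties":{"targets":{"type":"array","items":{"type":"array","items":{"type":"number"}}},"gripper":{"type":"number"}},"required":["targets"]}

```bash
mkdir -p pics; cat > h.py <<'E'
import numpy as np,cv2
from scipy.spatial.transform import Rotation as R
from scipy.optimize import least_squares
from workcell import *
def Rm(o):
    o=np.array(o,float)
    if o.shape==(3,3): return o
    if o.size==4: return R.from_quat(o).as_matrix()
    return R.from_rotvec(o).as_matrix()
def ray(name,px,m=None):
    m=m or camera_model(name);K=np.array(m['mtx']);
    a=(px[0]-K[0,2])/K[0,0];b=(px[1]-K[1,2])/K[1,1]
    if name=='wrist':
        r=np.hypot(a,b);s=np.sin(r)/r if r>1e-9 else 1;d=np.array([a*s,b*s,np.cos(r)])
    else: d=np.array([a,b,1.])
    d=np.array([d[0],-d[1],-d[2]]);d=Rm(m['orientation'])@d
    return np.array(m['position'],float),d/np.linalg.norm(d)
def tri(rays):
    A=sum(np.eye(3)-np.outer(d,d) for p,d in rays);b=sum((np.eye(3)-np.outer(d,d))@p for p,d in rays)
    x=np.linalg.solve(A,b);return x,[np.linalg.norm(np.cross(x-p,d)) for p,d in rays]
def onz(r,z): p,d=r;return p+d*(z-p[2])/d[2]
def proj(name,X,m=None):
    m=m or camera_model(name);K=np.array(m['mtx']);v=Rm(m['orientation']).T@(np.array(X,float)-np.array(m['position']));v=np.array([v[0],-v[1],-v[2]])
    if name=='wrist':
        h=np.hypot(v[0],v[1]);th=np.arctan2(h,v[2]);q=v[:2]/max(h,1e-9)*th
    else:q=v[:2]/v[2]
    return np.array([K[0,0]*q[0]+K[0,2],K[1,1]*q[1]+K[1,2]])
E
python3 - <<'E'
from h import *
np.set_printoptions(precision=2,suppress=True)
print(get_obs())
ims={}
for c in ['scene','top','wrist']:
    m=camera_model(c);print(c,m)
    ims[c]=get_image(c);cv2.imwrite(f'pics/{c}0.png',ims[c])
for n,z in [('pin_head',86),('pin_foot',0),('mount',0),('mount_mid',55),('spacer_mid',35),('cup_mid',42),('mouse_mid',16)]:
    rs=[]
    for c in ['scene','top','wrist']:
        t=tip_of(c,n)
        for e in t[:2]:
            r=ray(c,e['at']);print(n,c,round(e['conf'],2),np.array(e['at']),onz(r,z))
        if t and c!='wrist': rs.append(ray(c,t[0]['at']))
    if len(rs)>1: print('  tri',tri(rs))
cv2.imwrite('pics/both.png',np.vstack([cv2.resize(ims['scene'],(400,300)),cv2.resize(ims['top'],(400,300))]))
E
```

```text
{'t': 0.0, 'qpos': array([-1.35,  0.42,  1.63,  0.  ,  1.09, -0.02]), 'qvel': array([ 0.,  0.,  0., -0., -0., -0.]), 'joint_torque': array([ -0.  , -54.46, -27.37,   0.06,   0.02,  -0.  ]), 'ee_pos': array([ 148.93, -606.38,  202.62]), 'orientation': array([-1.31,  1.03, -1.03]), 'ft_force': array([ 0.12, -0.43, -0.18]), 'moment': array([ 0.02,  0.01, -0.05]), 'width': 88.00900050692034}
scene {'mtx': array([[612.42,   0.  , 328.59],
       [  0.  , 612.42, 253.28],
       [  0.  ,   0.  ,   1.  ]]), 'position': array([1472.04,  -96.26,  793.93]), 'orientation': array([0.72, 0.64, 1.38])}
top {'mtx': array([[501.38,   0.  , 315.67],
       [  0.  , 501.38, 244.57],
       [  0.  ,   0.  ,   1.  ]]), 'position': array([ 430.65,   -2.21, 1016.12]), 'orientation': array([ 0.12, -0.13, -1.55])}
wrist {'mtx': array([[371.65,   0.  , 313.29],
       [  0.  , 371.65, 233.74],
       [  0.  ,   0.  ,   1.  ]]), 'position': array([ 213.95, -591.37,  383.66]), 'orientation': array([-0.21,  0.17, -1.32])}
pin_head scene 0.91 [216.4 221.1] [ 497.57 -217.55   86.  ]
pin_head scene 0.37 [269.1 275
[... 1004 characters left out ...]
.4] [ 606.84 -123.72   35.  ]
spacer_mid top 0.89 [374.4 236. ] [ 608.97 -120.56   35.  ]
spacer_mid top 0.44 [423.8 292.4] [ 498.28 -216.42   35.  ]
  tri (array([ 608.66, -122.04,   36.33]), [np.float64(1.6325818359371784), np.float64(1.6325818359371969)])
cup_mid scene 0.76 [483.6 206.8] [429.01 341.86  42.  ]
cup_mid top 0.6 [130.5 323.9] [430.35 348.93  42.  ]
  tri (array([429.85, 344.88,  43.37]), [np.float64(3.3841667384794043), np.float64(3.384166738479444)])
mouse_mid scene 0.62 [142.6 349.6] [ 756.63 -334.54   16.  ]
mouse_mid top 0.81 [478.2 165.8] [ 763.41 -339.41   16.  ]
  tri (array([ 761.29, -335.09,   21.82]), [np.float64(2.231188650390317), np.float64(2.2311886503903713)])
```

View pics/both.png

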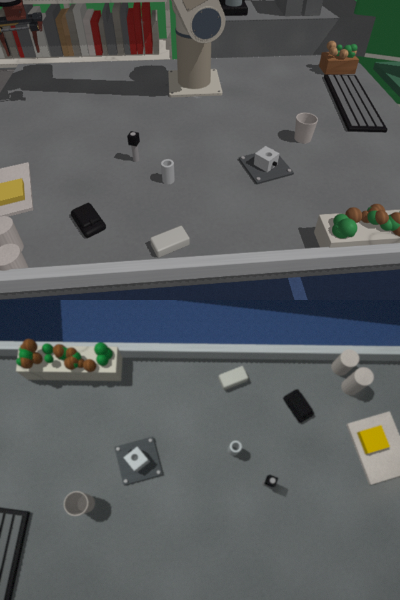

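```bash
python3 - <<'E'
from h import *
np.set_printoptions(precision=3,suppress=True)
o=get_obs();print(Rm(o['orientation']))
a=cv2.imread('pics/top0.png')
x=cv2.resize(a[255:325,390:460],(480,480),interpolation=cv2.INTER_CUBIC)
y=cv2.resize(a[200:310,165:275],(480,480),interpolation=cv2.INTER_CUBIC)
b=cv2.imread('pics/scene0.png')
x2=cv2.resize(b[190:270,180:260],(480,480),interpolation=cv2.INTER_CUBIC)
y2=cv2.resize(b[200:310,370:480],(480,480),interpolation=cv2.INTER_CUBIC)
cv2.imwrite('pics/crop1.png',cv2.resize(np.vstack([np.hstack([x,y]),np.hstack([x2,y2])]),(600,600)))
E
```

```text
[[ 0.239 -0.     0.971]
 [-0.971 -0.     0.239]
 [ 0.    -1.    -0.   ]]
```

View pics/crop1.png

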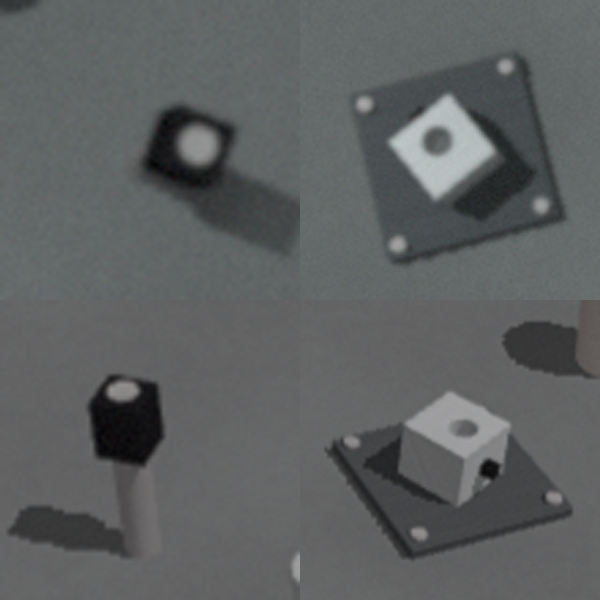

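The top view shows the black pin head at (432,290) and the spacer at (374,236). In the mount block the bore is at about (217,251), clearly off-centre. The pin's sides are turned about 22° in the image. Next I turn the tool square to the head and put the wrist camera over the pin.

Emit:
arm_command --pt "0 0 0 -0.118" --pt "0 0 0 -0.118" --pt "0 0 0 -0.118" --pt "0 0 0 -0.118" --pt "0 0 0 -0.118" --pt "0 0 0 -0.118" --pt "0 0 0 -0.118" --pt "0 0 0 -0.118" --pt "14.8 0 35.3 0" --pt "14.8 0 35.3 0" --pt "14.8 0 35.3 0" --pt "14.8 0 35.3 0" --pt "14.8 0 35.3 0" --pt "14.8 0 35.3 0" --pt "14.8 0 35.3 0" --pt "14.8 0 35.3 0" --pt "14.8 0 35.3 0" --pt "14.8 0 35.3 0" --pt "14.8 0 35.3 0" --pt "14.8 0 35.3 0" --gripper 100

```text
t: 2.87
ee_pos: [474.2, -279.8, 203.6]
orientation: [-1.55, 0.302, -0.303]
ft_force: [-0.0, -1.6, -1.1]
width: 88.3
```

```bash
cat > look.py <<'E'
import sys
from h import *
np.set_printoptions(precision=2,suppress=True)
def look(fn,things,head=None):
    o=get_obs();T=Rm(o['orientation']);m=camera_model('wrist');im=get_image('wrist');cv2.imwrite('pics/'+fn,im)
    print('t',o['t'],'tcp',o['ee_pos'],'zang',np.degrees(np.arctan2(T[1,2],T[0,2])),'tilt',T[:,1],'F',o['ft_force'],'w',o['width'])
    for n,z in things:
        for e in tip_of('wrist',n)[:2]:
            X=onz(ray('wrist',e['at'],m),z);print(n,round(e['conf'],2),np.array(e['at']),X,'tool d',T.T@(X-o['ee_pos']))
    return o,T,m,im
E
python3 - <<'E'
from look import *
o,T,m,im=look('w1.png',[('pin_head',86),('pin_foot',0)])
s=silhouettes('wrist','pin_head')
print(s[0]['conf'],s[0]['at'],s[0]['pixels'].sum())
px=s[0]['pixels'];r=cv2.minAreaRect(np.argwhere(px)[:,::-1].astype(np.float32));print(r)
x,y=map(int,s[0]['at'])
cv2.imwrite('pics/w1c.png',np.hstack([cv2.resize(im[max(0,y-50):y+50,max(0,x-50):x+50],(400,400)),cv2.resize(im,(400,400))]))
E
```

```text
t 2.8667 tcp [ 474.25 -279.84  203.61] zang 67.88563831006664 tilt [ 0. -0. -1.] F [-0.02 -1.59 -1.12] w 88.31052579066967
pin_head 0.74 [319.2 146.2] [ 501.49 -224.45   86.  ] tool d [  4.34 117.61  61.59]
0.61 [318.9, 145.7] 1386
((316.5, 146.5), (37.0, 37.0), 90.0)
```

View pics/w1c.png

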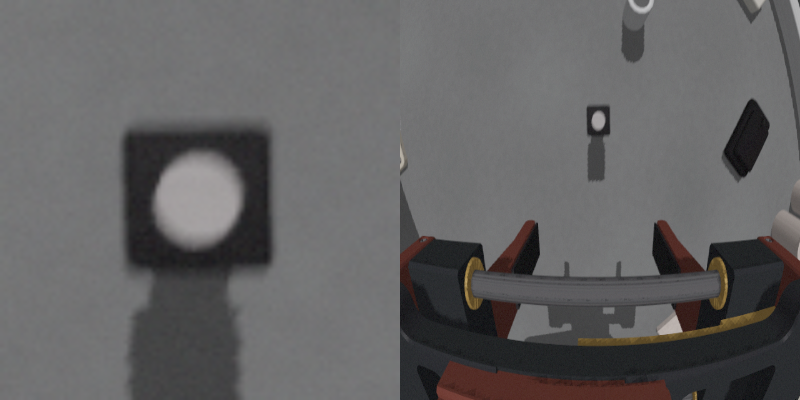

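The wrist view shows the head square to the jaws at about (318,146). It lies nearly midway between the fingers, whose tips are at about columns 216 and 416. I stop just above it to check the centring.

Emit:
arm_command --pt "0.2 12 10.5 0" --pt "0.2 12 10.5 0" --pt "0.2 12 10.5 0" --pt "0.2 12 10.5 0" --pt "0.2 12 10.5 0" --pt "0.2 12 10.5 0" --pt "0 0 0 0" --pt "0 0 0 0"

```text
t: 3.73
ee_pos: [496.8, -224.3, 131.1]
orientation: [-1.549, 0.305, -0.302]
ft_force: [0.1, 0.3, -0.6]
width: 87.8
```

```bash
python3 - <<'E'
from look import *
o,T,m,im=look('w2.png',[('pin_head',86)])
s=silhouettes('wrist','pin_head')
for e in s[:1]:
    r=cv2.minAreaRect(np.argwhere(e['pixels'])[:,::-1].astype(np.float32));print(e['conf'],r)
for v in [(-44,17,0),(44,17,0),(0,17,0),(0,25,0),(0,130-86+0,0)]: print(v,proj('wrist',o['ee_pos']+T@np.array(v),m))
cv2.imwrite('pics/w2c.png',im)
E
```

```text
t 3.7333 tcp [ 496.8  -224.31  131.07] zang 67.8460781418475 tilt [-0.  0. -1.] F [ 0.05  0.31 -0.62] w 87.79000818202401
pin_head 0.58 [320.8 244.5] [ 501.29 -224.72   86.  ] tool d [ 4.38 45.06  1.32]
0.64 ((316.5, 239.0), (66.0, 47.0), 90.0)
(-44, 17, 0) [236.68 260.23]
(44, 17, 0) [391.15 260.23]
(0, 17, 0) [313.94 260.61]
(0, 25, 0) [313.92 256.23]
(0, 44, 0) [313.88 246.97]
```

View pics/w2c.png

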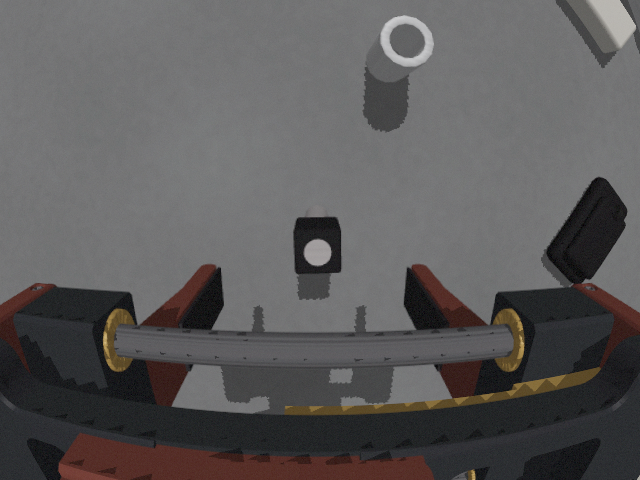

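The head is centred between the fingers to about 2 mm: the head is at column 317, the finger midpoint at column 314. I go down and close.

Emit:
arm_command --pt "1.5 5 1.7 0" --pt "0 10 0 0" --pt "0 10 0 0" --pt "0 10 0 0" --pt "0 10 0 0" --pt "0 0 0 0"

```text
t: 4.38
ee_pos: [498.3, -221.7, 83.7]
orientation: [-1.548, 0.306, -0.299]
ft_force: [1.4, 0.2, 0.2]
width: 88.1
```

Emit:
arm_command --pt "0 0 0 0" --pt "0 0 0 0" --pt "0 0 0 0" --pt "0 0 0 0" --pt "0 0 0 0" --pt "0 0 0 0" --pt "0 0 0 0" --pt "0 0 0 0" --pt "0 0 0 0" --pt "0 0 0 0" --gripper 0

```text
t: 5.22
ee_pos: [500.0, -222.5, 86.4]
orientation: [-1.55, 0.303, -0.303]
ft_force: [-0.5, -0.2, -0.4]
width: 24.5
```

Emit:
arm_command --pt "0 0 0 0" --pt "0 0 0 0" --pt "0 0 0 0" --pt "0 0 0 0"

```text
t: 5.55
ee_pos: [499.9, -222.4, 86.4]
orientation: [-1.549, 0.303, -0.303]
ft_force: [-0.4, -0.5, -0.7]
width: 0.9
```

```bash
python3 - <<'E'
from look import *
o,T,m,im=look('w3.png',[])
b=get_image('scene')
cv2.imwrite('pics/w3c.png',np.hstack([cv2.resize(im[150:330,220:420],(400,360)),cv2.resize(b[170:270,165:276],(400,360))]))
E
```

```text
t 5.55 tcp [ 499.94 -222.45   86.36] zang 67.88246681113341 tilt [-0.  0. -1.] F [-0.38 -0.54 -0.68] w 0.890355041570789
```

View pics/w3c.png

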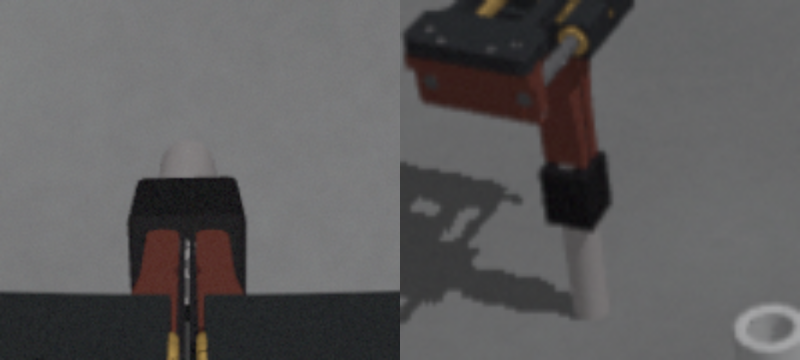

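The fingers shut on nothing. In both views the fingertips stand above the head, so they don't reach as far down as the text suggests. I check `tip_reach`.

```bash
python3 - <<'E'
import workcell
from h import *
print(workcell.tip_reach, workcell.tip_reach() if callable(workcell.tip_reach) else '')
o=get_obs();T=Rm(o['orientation']);p=o['ee_pos']
print(o['ee_pos'],o['qpos'])
for y in (-40,-30,-20,-10,0,17): print(y,proj('scene',p+T@np.array([0,y,0])),proj('wrist',p+T@np.array([0,y,10])),proj('wrist',p+T@np.array([0,y,-10])))
E
```

```text
17.0 
[ 499.92406724 -222.44802674   86.35943022] [-4.40404439e-01  4.77005147e-01  1.87802067e+00 -6.79415848e-06
  7.86624491e-01 -5.43664090e-02]
-40 [211.49103301 204.78698148] [314.14091471 281.85401667] [314.09712886 324.94751816]
-30 [212.07013417 209.10562926] [314.09375332 273.26646854] [314.05589846 314.46588962]
-20 [212.64298084 213.37763412] [314.05159274 265.62139812] [314.01859031 305.03288876]
-10 [213.20967379 217.60374764] [314.01370932 258.77724868] [313.984714   296.50916373]
0 [213.77031165 221.78470534] [313.97950654 252.61841726] [313.95384943 288.77708671]
17 [214.70977181 228.7907309 ] [313.92844969 243.46021639] [313.90729797 277.17515804]
```

Both cameras put the fingertips at about y = -17 in the tool frame, not +17. The tool is otherwise centred on the head to under 1 mm. I open, go about 33 mm lower and grip.

Emit:
arm_command --pt "0 0 0 0" --pt "0 0 0 0" --pt "0 0 0 0" --pt "0 0 0 0" --pt "0 0 0 0" --pt "0 0 0 0" --pt "0 0 0 0" --pt "0 0 0 0" --pt "0 0 0 0" --pt "0 0 0 0" --gripper 65

```text
t: 6.48
ee_pos: [499.9, -222.5, 86.4]
orientation: [-1.55, 0.303, -0.303]
ft_force: [0.5, 0.3, -0.3]
width: 56.9
```

Emit:
arm_command --pt "0 4 0 0" --pt "0 5 0 0" --pt "0 6 0 0" --pt "0 6 0 0" --pt "0 6 0 0" --pt "0 5 0 0" --pt "0 0 0 0"

```text
t: 7.07
ee_pos: [499.1, -222.1, 53.0]
orientation: [-1.549, 0.304, -0.301]
ft_force: [1.1, 0.6, 0.2]
width: 56.8
```

Emit:
arm_command --pt "0 0 0 0" --pt "0 0 0 0" --pt "0 0 0 0" --pt "0 0 0 0" --pt "0 0 0 0" --pt "0 0 0 0" --pt "0 0 0 0" --pt "0 0 0 0" --gripper 0

```text
t: 7.73
ee_pos: [500.2, -222.6, 54.7]
orientation: [-1.55, 0.302, -0.303]
ft_force: [-0.5, 0.3, 3.0]
width: 27.5
```

Gripped: the width is 27.5 mm. Now I lean the pin by pressing its foot lightly on the desk and dragging the head towards -z, so it pivots between the pads.

Emit:
arm_command --pt "0 0.7 0 0" --pt "0 0.7 0 0" --pt "0 0 0 0" --pt "0 0 0 0"

```text
t: 8.07
ee_pos: [500.4, -222.7, 54.6]
orientation: [-1.55, 0.302, -0.303]
ft_force: [-3.1, 1.5, 17.4]
width: 28.0
```

Emit:
arm_command --pt "0 0 -2 0" --pt "0 0 -2 0" --pt "0 0 -2 0" --pt "0 0 -2 0" --pt "0 0 0 0"

```text
t: 8.48
ee_pos: [497.5, -229.5, 54.1]
orientation: [-1.549, 0.303, -0.304]
ft_force: [-0.7, 4.1, 12.0]
width: 28.0
```

Emit:
arm_command --pt "0 0.2 -2 0" --pt "0 0.2 -2 0" --pt "0 0.2 -2 0" --pt "0 0.2 -2 0" --pt "0 0.2 -2 0" --pt "0 0.2 -2 0" --pt "0 0 0 0"

```text
t: 9.07
ee_pos: [492.9, -240.8, 52.5]
orientation: [-1.549, 0.303, -0.304]
ft_force: [-0.5, 2.7, 8.0]
width: 27.7
```

Emit:
arm_command --pt "0 -5 0 0" --pt "0 -15 0 0" --pt "0 -20 0 0" --pt "0 -25 0 0" --pt "0 -30 0 0" --pt "0 -15 0 0" --pt "0 0 0 0" --pt "0 0 0 0"

```text
t: 9.73
ee_pos: [492.5, -241.1, 162.1]
orientation: [-1.55, 0.302, -0.304]
ft_force: [0.2, 0.4, -2.0]
width: 27.9
```

```bash
python3 - <<'E'
from look import *
o,T,m,im=look('w4.png',[('pin_head',190),('pin_foot',110)])
b=get_image('scene')
for n in ('pin_head','pin_foot'):
    for c in ('scene','top'):
        t=tip_of(c,n);print(n,c,[(round(e['conf'],2),e['at']) for e in t[:2]])
x,y=proj('scene',o['ee_pos']).astype(int)
cv2.imwrite('pics/w4c.png',np.hstack([cv2.resize(im[120:360,190:430],(400,400)),cv2.resize(b[y-60:y+60,x-60:x+60],(400,400))]));print(x,y)
E
```

```text
t 9.7333 tcp [ 492.49 -241.09  162.07] zang 67.88627869137505 tilt [ 0. -0. -1.] F [ 0.24  0.39 -1.98] w 27.869212746780978
pin_head 0.97 [312.  288.8] [ 492.29 -239.05  190.  ] tool d [ -0.92 -27.93   1.82]
pin_foot 0.68 [316.2 217.8] [ 500.37 -225.88  110.  ] tool d [ 1.51 52.07 17.08]
pin_head scene [(0.59, [199.4, 174.0])]
pin_head top [(0.54, [432.3, 290.1])]
pin_foot scene [(0.76, [213.2, 209.4])]
pin_foot top [(0.76, [422.3, 294.1])]
199 187
```

View pics/w4c.png

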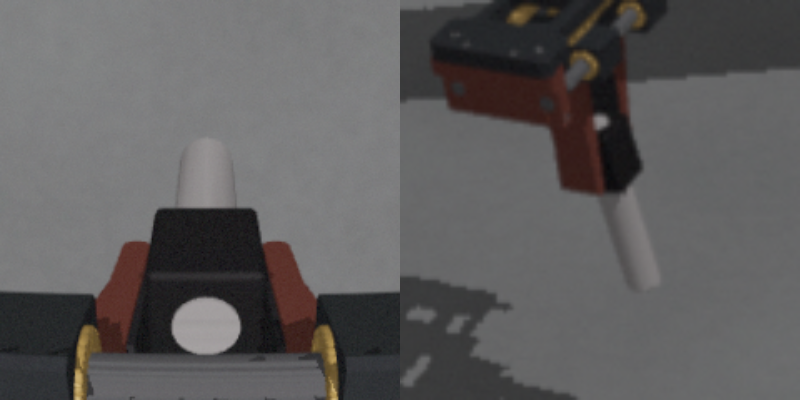

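The pin now leans about 12°. Its foot points towards +z, with the foot centre at about (316,218) in the wrist view. I go to the mount and stop short of it so the wrist camera sees the bore.

Emit:
arm_command --pt "-4 0 15 0" --pt "-8 0 32 0" --pt "-9 0 37 0" --pt "-9 0 37 0" --pt "-9 0 37 0" --pt "-9 0 37 0" --pt "-9 0 37 0" --pt "-9 0 37 0" --pt "-9 0 37 0" --pt "-9 0 30 0" --pt "-4 0 13 0" --pt "0 0 0 0" --pt "0 0 0 0"

```text
t: 11.22
ee_pos: [541.9, 115.5, 161.4]
orientation: [-1.55, 0.302, -0.301]
ft_force: [0.2, 0.6, -1.8]
width: 27.8
```

```bash
python3 - <<'E'
from look import *
o,T,m,im=look('w5.png',[('mount_mid',55),('pin_foot',110)])
a=get_image('top');cv2.imwrite('pics/top5.png',a)
M=np.array([570,185,55.]);x,y=proj('wrist',M,m).astype(int);print(x,y)
cv2.imwrite('pics/w5c.png',cv2.resize(im[max(0,y-110):y+130,x-120:x+120],(600,600)));print(max(0,y-110),x-120)
E
```

```text
t 11.2167 tcp [541.91 115.53 161.36] zang 67.98536506558945 tilt [-0. -0. -1.] F [ 0.2   0.62 -1.79] w 27.754260762660923
mount_mid 0.81 [306.6 126.3] [565.68 189.09  55.  ] tool d [ -5.48 106.3   77.2 ]
pin_foot 0.85 [312.9 219.4] [547.37 130.75 110.  ] tool d [-0.62 51.35 16.19]
313 129
19 193
```

View pics/w5c.png

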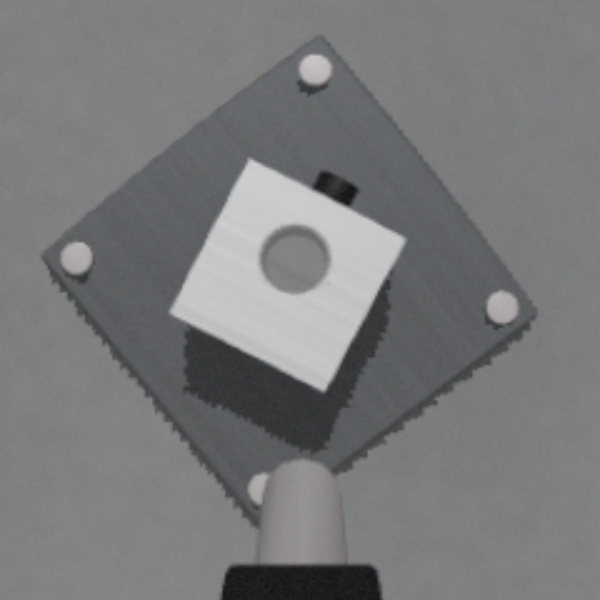

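The block and bore are clear: the bore centre is at about (311,123), and the pin foot's front edge is at about (314,203). I work out the offset from foot to bore.

```bash
cat > bore.py <<'E'
from look import *
def bore(im,m,o,T,guess,z=55):
    """ellipse of the dark bore disc inside the bright block"""
    g=cv2.cvtColor(im,cv2.COLOR_BGR2GRAY);S=4
    x,y=map(int,guess);h=40;c=cv2.resize(g[y-h:y+h,x-h:x+h],None,fx=S,fy=S,interpolation=cv2.INTER_CUBIC)
    best=None
    for th in range(110,210,10):
        b=(cv2.GaussianBlur(c,(5,5),0)<th).astype(np.uint8)
        for k in cv2.findContours(b,cv2.RETR_LIST,cv2.CHAIN_APPROX_NONE)[0]:
            A=cv2.contourArea(k)
            if len(k)<40 or A<2500: continue
            e=cv2.fitEllipse(k);r=A/(np.pi*e[1][0]*e[1][1]/4)
            d=np.hypot(e[0][0]-h*S,e[0][1]-h*S)
            if abs(r-1)<.04 and e[1][0]/e[1][1]>.7 and d<60: print(th,'ell',np.array(e[0])/S+[x-h,y-h],np.array(e[1])/S);best=(np.array(e[0])+.5)/S-.5+[x-h,y-h]
    if best is not None:
        X=onz(ray('wrist',best,m),z);print('bore',best,X,'tool d',T.T@(X-o['ee_pos']));
    return best
E
python3 - <<'E'
from bore import *
m=camera_model('wrist');o=get_obs();T=Rm(o['orientation']);im=cv2.imread('pics/w5.png')
bore(im,m,o,T,(311,122))
for y in (46,48,50): print('foot edge',y,T.T@(onz(ray('wrist',(314.2,203),m),o['ee_pos'][2]-y)-o['ee_pos']))
for e in tip_of('top','mount_mid')[:1]: print(onz(ray('top',e['at']),55))
g=cv2.cvtColor(cv2.imread('pics/top5.png'),cv2.COLOR_BGR2GRAY);print(g[240:264:2,206:230:2])
E
```

```text
140 ell [310.83 122.46] [26.26 26.8 ]
150 ell [310.85 122.51] [26.81 27.42]
160 ell [310.86 122.51] [27.32 27.97]
170 ell [310.88 122.51] [27.77 28.56]
180 ell [310.88 122.51] [28.29 29.21]
190 ell [311.01 122.62] [28.89 30.5 ]
bore [310.64 122.24] [570.22 189.27  55.  ] tool d [ -2.44 106.67  80.31]
foot edge 46 [ 0.17 45.99 27.72]
foot edge 48 [ 0.17 47.99 27.38]
foot edge 50 [ 0.18 49.99 27.04]
[[126 126 125 125 122 122 122 123 120 119 116 117]
 [122 121 117 119 120 116 118 117 117 116 114 113]
 [114 116 116 114 113 113 112 108 113 107 108 107]
 [110 109 110 108 106 104 106 103 104 105  99 100]
 [107 106 104 103 103 102 101  97  95  95  92  93]
 [100 100  98  93  97  96  91  90  90  88  90  88]
 [ 94  91  91  88  87  89  90  84  91  87  87  83]
 [ 86  87  87  86  86  84  84  83  87  87  88  84]
 [ 80  84  83  83  85  84  86  87  90  88  89  93]
 [ 87  84  83  84  91  95  90  87  87  91  91  85]
 [ 82  90  87  90  93  88  73  60  78  86  81  79]
 [ 71  81  88  86  84  82  82  76  82  84  81  82]]
```

Emit:
arm_command --pt "-0.4 6 5 0" --pt "-0.4 8 5 0" --pt "-0.4 9 5 0" --pt "-0.4 9 5 0" --pt "-0.4 9 5 0" --pt "-0.4 6 5 0" --pt "0 0 0 0" --pt "0 0 0 0"

```text
t: 12.13
ee_pos: [551.0, 144.6, 114.1]
orientation: [-1.55, 0.303, -0.301]
ft_force: [-0.8, -1.0, -2.0]
width: 27.8
```

```bash
python3 - <<'E'
from bore import *
o,T,m,im=look('w6.png',[('pin_foot',63)])
g=proj('wrist',[570.2,189.3,55],m);print(g)
b=bore(im,m,o,T,g)
x,y=map(int,g)
cv2.imwrite('pics/w6c.png',cv2.resize(im[y-50:y+100,x-75:x+75],(600,600)));print(x-75,y-50)
E
```

```text
t 12.1333 tcp [551.03 144.56 114.06] zang 67.9336412379575 tilt [-0. -0. -1.] F [-0.8  -0.98 -1.98] w 27.83725700196107
pin_foot 0.84 [313.4 217. ] [557.39 161.12  63.  ] tool d [-0.28 51.05 17.78]
pin_foot 0.7 [68.6 57.1] [438.8  339.52  63.  ] tool d [-177.2    51.13  138.57]
[315.42 167.57]
130 ell [313.79 165.45] [24.48 29.42]
140 ell [313.98 164.08] [27.59 32.38]
150 ell [313.98 164.31] [29.04 33.08]
160 ell [314.01 165.18] [31.92 33.08]
170 ell [314.02 165.31] [32.79 33.67]
180 ell [314.03 165.38] [33.43 34.58]
190 ell [314.08 165.54] [34.17 36.14]
bore [313.7  165.17] [569.76 191.16  55.  ] tool d [-0.09 59.02 50.27]
240 117
```

View pics/w6c.png

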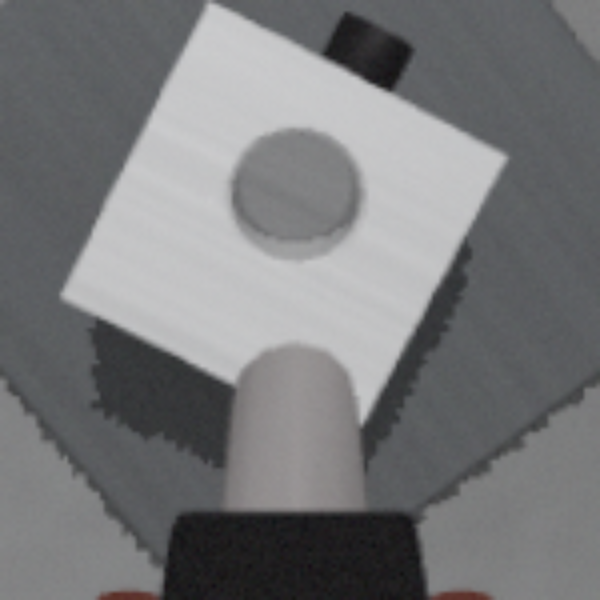

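The foot's front edge at (314,203) and the bore at (314,165.5) line up in x. I move the lowered edge over the bore and go down in steps.

Emit:
arm_command --pt "0 0 6 0" --pt "0 0 8 0" --pt "0 0 8 0" --pt "0 0 8 0" --pt "0 0 6 0" --pt "0 0 0 0" --pt "0 2 0 0" --pt "0 2 0 0" --pt "0 1.5 0 0" --pt "0 0 0 0" --pt "0 0 0 0"

```text
t: 13.15
ee_pos: [564.7, 177.2, 109.1]
orientation: [-1.55, 0.303, -0.303]
ft_force: [-0.4, -0.2, -0.9]
width: 27.9
```

Emit:
arm_command --pt "0 0.5 0 0" --pt "0 0.5 0 0" --pt "0 0.5 0 0" --pt "0 0.5 0 0" --pt "0 0 0 0"

```text
t: 13.57
ee_pos: [564.9, 177.5, 107.2]
orientation: [-1.549, 0.303, -0.303]
ft_force: [-0.2, 0.3, -1.4]
width: 27.9
```

Emit:
arm_command --pt "0 0.5 0 0" --pt "0 0.5 0 0" --pt "0 0.5 0 0" --pt "0 0 0 0" --pt "0 0 0 0"

```text
t: 13.98
ee_pos: [565.0, 177.5, 105.8]
orientation: [-1.549, 0.303, -0.303]
ft_force: [0.3, -0.8, -0.8]
width: 28.0
```

Emit:
arm_command --pt "0 0.5 0 0" --pt "0 0.5 0 0" --pt "0 0.5 0 0" --pt "0 0 0 0" --pt "0 0 0 0"

```text
t: 14.4
ee_pos: [565.1, 177.6, 105.3]
orientation: [-1.549, 0.302, -0.303]
ft_force: [-2.5, -1.2, 8.7]
width: 27.9
```

Contact came about 2 mm below the block's top face, so the edge is in the bore. I slide towards -z to find the wall.

Emit:
arm_command --pt "0 -0.4 0 0" --pt "0 0 -0.7 0" --pt "0 0 -0.7 0" --pt "0 0 -0.7 0" --pt "0 0 0 0" --pt "0 0 0 0"

```text
t: 14.9
ee_pos: [563.8, 175.2, 104.2]
orientation: [-1.55, 0.303, -0.302]
ft_force: [0.4, -0.5, -1.1]
width: 27.8
```

Emit:
arm_command --pt "0 0 -0.5 0" --pt "0 0 -0.5 0" --pt "0 0 -0.5 0" --pt "0 0 0 0" --pt "0 0 0 0"

```text
t: 15.32
ee_pos: [563.4, 174.1, 104.5]
orientation: [-1.55, 0.303, -0.303]
ft_force: [0.9, 0.3, -1.9]
width: 27.8
```

```bash
python3 - <<'E'
from look import *
o,T,m,im=look('w7.png',[])
x,y=proj('wrist',[569.8,191,55],m).astype(int);print(x,y,T.T@o['ft_force'])
b=get_image('scene');u,v=proj('scene',[569.8,191,80]).astype(int)
cv2.imwrite('pics/w7c.png',np.hstack([cv2.resize(im[y-75:y+75,x-75:x+75],(400,400)),cv2.resize(b[v-60:v+60,u-60:u+60],(400,400))]))
E
```

```text
t 15.3167 tcp [563.4  174.06 104.47] zang 67.87964559172464 tilt [-0. -0. -1.] F [ 0.94  0.29 -1.89] w 27.83579230390481
313 217 [0.76 1.89 0.62]
```

View pics/w7c.png

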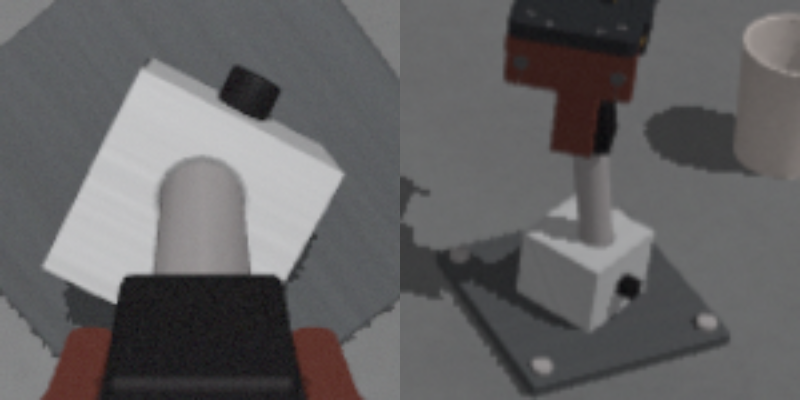

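The foot covers the bore and the wall isn't felt yet. I probe further, down and then towards -z.

Emit:
arm_command --pt "0 0.5 0 0" --pt "0 0.5 0 0" --pt "0 0.5 0 0" --pt "0 0 0 0" --pt "0 0 0 0"

```text
t: 15.83
ee_pos: [563.5, 174.2, 103.1]
orientation: [-1.55, 0.303, -0.303]
ft_force: [-0.4, 0.7, -2.3]
width: 27.9
```

Emit:
arm_command --pt "0 0 -0.4 0" --pt "0 0 -0.4 0" --pt "0 0 0 0" --pt "0 0 0 0"

```text
t: 16.17
ee_pos: [563.3, 173.6, 103.2]
orientation: [-1.549, 0.303, -0.303]
ft_force: [-0.5, 0.6, -1.3]
width: 28.2
```

Emit:
arm_command --pt "0 0.5 0 0" --pt "0 0.5 0 0" --pt "0 0 0 0" --pt "0 0 0 0"

```text
t: 16.5
ee_pos: [563.4, 173.6, 102.2]
orientation: [-1.549, 0.303, -0.303]
ft_force: [0.8, 0.9, -1.0]
width: 28.1
```

Emit:
arm_command --pt "0 0.5 0 0" --pt "0 0.5 0 0" --pt "0 0 0 0" --pt "0 0 0 0"

```text
t: 16.83
ee_pos: [563.4, 173.6, 101.2]
orientation: [-1.549, 0.303, -0.303]
ft_force: [-0.4, 2.0, -0.1]
width: 27.8
```

The low edge is about 6 mm deep and just feels the wall. Straightening: I swing the head towards +z by about 18 mm while watching the force.

Emit:
arm_command --pt "0 0 1 0" --pt "0 0 1 0" --pt "0 0 1 0" --pt "0 0 1 0" --pt "0 0 1 0" --pt "0 0 1 0" --pt "0 0 0 0"

```text
t: 17.42
ee_pos: [564.6, 177.7, 100.9]
orientation: [-1.552, 0.304, -0.301]
ft_force: [-0.8, -5.3, 1.9]
width: 28.1
```

Emit:
arm_command --pt "0 0 1 0" --pt "0 0 1 0" --pt "0 0 1 0" --pt "0 0 1 0" --pt "0 0 1 0" --pt "0 0 0 0"

```text
t: 17.92
ee_pos: [566.5, 182.3, 100.9]
orientation: [-1.552, 0.304, -0.301]
ft_force: [-2.0, -5.5, 2.0]
width: 27.8
```

Emit:
arm_command --pt "0 0 1 0" --pt "0 0 1 0" --pt "0 0 1 0" --pt "0 0 1 0" --pt "0 0 0 0"

```text
t: 18.33
ee_pos: [568.0, 186.0, 100.9]
orientation: [-1.552, 0.304, -0.301]
ft_force: [-1.4, -4.2, 1.2]
width: 28.1
```

```bash
python3 - <<'E'
from look import *
o,T,m,im=look('w8.png',[('pin_head',133)])
print(T.T@o['ft_force'],o['moment'])
x,y=proj('wrist',[569.8,191,55],m).astype(int)
b=get_image('scene');u,v=proj('scene',[569.8,191,90]).astype(int)
cv2.imwrite('pics/w8c.png',np.hstack([cv2.resize(im[y-75:y+75,x-75:x+75],(400,400)),cv2.resize(b[v-60:v+60,u-60:u+60],(400,400))]))
E
```

```text
t 18.3333 tcp [568.01 186.04 100.92] zang 67.91453288186945 tilt [-0. -0. -1.] F [-1.44 -4.19  1.2 ] w 28.07073864338498
pin_head 0.85 [313.9 295.9] [568.07 186.33 133.  ] tool d [ -0.09 -32.08   0.18]
[ 0.24 -1.19 -4.42] [-1.28  0.31 -0.05]
```

View pics/w8c.png

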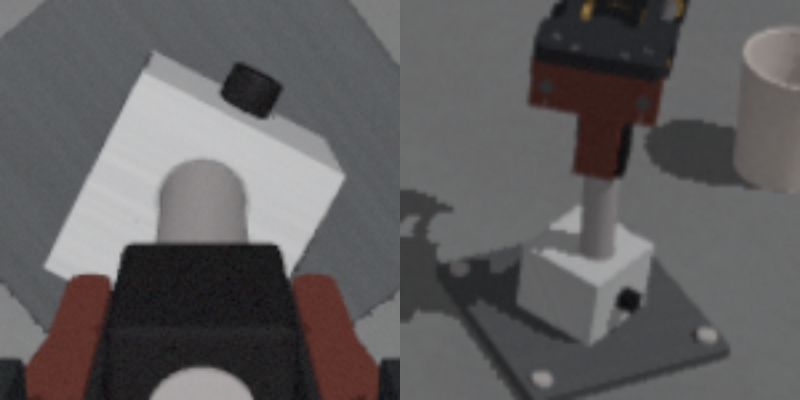

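Nearly upright, with about 5 mm left. I finish straightening and then start sliding down gently.

Emit:
arm_command --pt "0 0 1 0" --pt "0 0 1 0" --pt "0 0 1 0" --pt "0 0 1 0" --pt "0 0 0.9 0" --pt "0 0 0 0"

```text
t: 18.98
ee_pos: [569.9, 190.6, 100.9]
orientation: [-1.552, 0.304, -0.301]
ft_force: [-1.4, -5.4, 2.3]
width: 28.1
```

Emit:
arm_command --pt "0 0.6 0 0" --pt "0 0.6 0 0" --pt "0 0.6 0 0" --pt "0 0 0 0" --pt "0 0 0 0"

```text
t: 19.4
ee_pos: [569.9, 190.6, 99.0]
orientation: [-1.552, 0.304, -0.301]
ft_force: [-1.1, -5.1, 0.7]
width: 27.7
```

Emit:
arm_command --pt "0 0.8 0 0" --pt "0 0.8 0 0" --pt "0 0.8 0 0" --pt "0 0.8 0 0" --pt "0 0 0 0"

```text
t: 19.82
ee_pos: [569.8, 190.6, 95.8]
orientation: [-1.552, 0.304, -0.301]
ft_force: [-1.8, -4.7, 0.7]
width: 27.7
```

Emit:
arm_command --pt "0 0.8 0 0" --pt "0 0.8 0 0" --pt "0 0.8 0 0" --pt "0 0.8 0 0" --pt "0 0 0 0"

```text
t: 20.23
ee_pos: [569.9, 190.6, 92.6]
orientation: [-1.552, 0.304, -0.301]
ft_force: [-1.3, -4.7, 0.5]
width: 28.2
```

Emit:
arm_command --pt "0 0.8 -0.2 0" --pt "0 0.8 -0.2 0" --pt "0 0.8 0 0" --pt "0 0.8 0 0" --pt "0 0.8 0 0" --pt "0 0 0 0"

```text
t: 20.73
ee_pos: [569.8, 190.5, 88.6]
orientation: [-1.551, 0.304, -0.302]
ft_force: [-1.9, -5.8, 0.5]
width: 27.8
```

Emit:
arm_command --pt "0 0.8 0 0" --pt "0 0.8 0 0" --pt "0 0.8 0 0" --pt "0 0.8 0 0" --pt "0 0.8 0 0" --pt "0 0 0 0"

```text
t: 21.23
ee_pos: [569.9, 190.5, 84.6]
orientation: [-1.551, 0.304, -0.302]
ft_force: [-0.8, -5.1, 0.5]
width: 27.4
```

Emit:
arm_command --pt "0 0.8 0 0" --pt "0 0.8 0 0" --pt "0 0.8 0 0" --pt "0 0.8 0 0" --pt "0 0.8 0 0" --pt "0 0 0 0"

```text
t: 21.73
ee_pos: [569.8, 190.6, 80.6]
orientation: [-1.551, 0.304, -0.301]
ft_force: [-2.1, -5.2, -0.3]
width: 27.6
```

Emit:
arm_command --pt "0 0.8 0 0" --pt "0 0.8 0 0" --pt "0 0.8 0 0" --pt "0 0.8 0 0" --pt "0 0.8 0 0" --pt "0 0 0 0"

```text
t: 22.23
ee_pos: [569.8, 190.6, 76.6]
orientation: [-1.551, 0.304, -0.302]
ft_force: [-1.3, -4.8, -1.0]
width: 27.8
```

Emit:
arm_command --pt "0 0.6 0 0" --pt "0 0.6 0 0" --pt "0 0.6 0 0" --pt "0 0 0 0"

```text
t: 22.57
ee_pos: [569.8, 190.6, 74.8]
orientation: [-1.551, 0.304, -0.302]
ft_force: [-1.4, -5.5, 0.8]
width: 27.9
```

Emit:
arm_command --pt "0 0.4 0 0" --pt "0 0.4 0 0" --pt "0 0.4 0 0" --pt "0 0 0 0"

```text
t: 22.9
ee_pos: [569.8, 190.6, 73.7]
orientation: [-1.551, 0.304, -0.302]
ft_force: [-1.0, -5.4, 1.2]
width: 27.7
```

Emit:
arm_command --pt "0 0.4 0 0" --pt "0 0.4 0 0" --pt "0 0 0 0"

```text
t: 23.15
ee_pos: [569.8, 190.6, 72.9]
orientation: [-1.551, 0.304, -0.302]
ft_force: [-1.3, -6.1, -0.0]
width: 28.0
```

Emit:
arm_command --pt "0 0.4 0 0" --pt "0 0.4 0 0" --pt "0 0 0 0"

```text
t: 23.4
ee_pos: [569.9, 190.6, 72.1]
orientation: [-1.551, 0.304, -0.302]
ft_force: [-0.8, -5.8, 1.1]
width: 28.1
```

Emit:
arm_command --pt "0 0.4 0 0" --pt "0 0.4 0 0" --pt "0 0 0 0"

```text
t: 23.65
ee_pos: [569.9, 190.6, 71.3]
orientation: [-1.551, 0.304, -0.302]
ft_force: [-2.2, -6.0, 1.0]
width: 27.8
```

Emit:
arm_command --pt "0 0.3 0 0" --pt "0 0.3 0 0" --pt "0 0 0 0"

```text
t: 23.9
ee_pos: [570.0, 190.8, 71.1]
orientation: [-1.551, 0.304, -0.302]
ft_force: [-2.9, -4.9, 4.0]
width: 28.0
```

Emit:
arm_command --pt "0 0.4 0 0" --pt "0 0.3 0 0" --pt "0 0 0 0" --pt "0 0 0 0"

```text
t: 24.23
ee_pos: [570.2, 191.1, 71.0]
orientation: [-1.55, 0.303, -0.302]
ft_force: [-3.0, -3.8, 8.8]
width: 28.0
```

It's on the bottom: the TCP stays at 71.0 while the force rises to 9 N. I ease off, open and retreat upward.

Emit:
arm_command --pt "0 -0.8 0 0" --pt "0 0 0 0"

```text
t: 24.4
ee_pos: [570.2, 191.1, 71.1]
orientation: [-1.55, 0.303, -0.302]
ft_force: [-2.2, -4.7, 2.8]
width: 27.8
```

Emit:
arm_command --pt "0 0 0 0" --pt "0 0 0 0" --pt "0 0 0 0" --pt "0 0 0 0" --pt "0 0 0 0" --pt "0 0 0 0" --pt "0 0 0 0" --pt "0 0 0 0" --gripper 65

```text
t: 25.07
ee_pos: [570.6, 191.6, 71.1]
orientation: [-1.549, 0.303, -0.303]
ft_force: [0.9, -0.1, 0.8]
width: 57.1
```

Emit:
arm_command --pt "0 -3 0 0" --pt "0 -8 0 0" --pt "0 -15 0 0" --pt "0 -20 0 0" --pt "0 -20 0 0" --pt "0 -20 -10 0" --pt "0 -10 -20 0" --pt "0 0 -25 0" --pt "0 0 -15 0" --pt "0 0 0 0" --pt "0 0 0 0"

```text
t: 25.98
ee_pos: [544.2, 126.2, 167.3]
orientation: [-1.549, 0.304, -0.304]
ft_force: [-0.0, -0.3, -0.0]
width: 57.2
```

```bash
python3 - <<'E'
from look import *
o,T,m,im=look('w9.png',[('pin_head',104)])
b=get_image('scene');a=get_image('top')
for n in ('pin_head','pin_foot','spacer_mid','cup_mid','mouse_mid'):
    rs=[]
    for c in ('scene','top'):
        t=tip_of(c,n)
        if t: print(n,c,round(t[0]['conf'],2),t[0]['at']);rs.append(ray(c,t[0]['at']))
    if len(rs)>1: print(' ',tri(rs)[0])
print('home head proj',proj('scene',[570,191,104]),proj('wrist',[570,191,104],m))
x,y=proj('wrist',[570,191,104],m).astype(int);y=max(y,75)
u,v=proj('scene',[569.8,191,80]).astype(int)
cv2.imwrite('pics/w9c.png',np.hstack([cv2.resize(im[y-75:y+75,x-75:x+75],(400,400)),cv2.resize(b[v-60:v+60,u-60:u+60],(400,400))]))
E
```

```text
t 25.9833 tcp [544.15 126.21 167.33] zang 67.78959931758043 tilt [ 0.  0. -1.] F [-0.01 -0.31 -0.01] w 57.24479923799967
pin_head 0.7 [312.  136.4] [569.11 190.5  104.  ] tool d [-1.19 63.35 68.94]
pin_head scene 0.73 [432.5, 225.3]
pin_foot scene 0.67 [424.8, 259.4]
spacer_mid scene 0.57 [268.9, 274.2]
spacer_mid top 0.79 [373.7, 236.7]
  [ 607.01 -119.53   37.77]
cup_mid scene 0.81 [486.1, 205.0]
mouse_mid scene 0.77 [139.7, 350.2]
mouse_mid top 0.56 [476.8, 169.3]
  [ 756.47 -338.23   14.33]
home head proj [432.52 226.22] [312.97 135.19]
```

View pics/w9c.png

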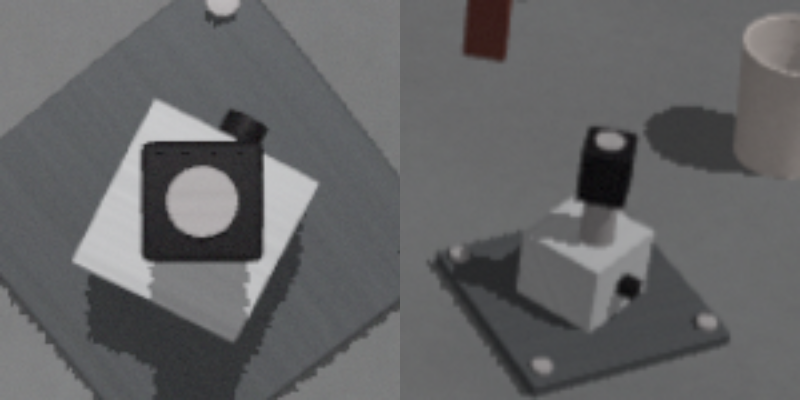

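The pin stands upright in the bore. Its head is at (432.5,225.3) in the scene view, against (432.5,226.2) predicted for fully home. The gripper is clear, so I hand in.

```bash
python3 -c "
from workcell import *
print(close_job())"
```

```text
the job is handed in; nothing more can be done
None
```

The pin is in the bore, foot down and upright. I leaned it about 12° against the desk, fed the lower edge of its foot in first, straightened it, slid it to the bottom and let go. I handed in at about 26.5 s of the 72 s allowed.

- **Forces on the mount:** side forces were about 6 N while straightening and sliding. I pressed about 9 N at the bottom to confirm it was seated, well under the 25 N limit.
- **Final position:** the last scene view puts the head within 1 px of where a fully home pin should be. The gripper is open, about 95 mm up and clear of everything, and the wrist force reads zero.
- **Other objects:** the spacer and mouse were found again within about 3–9 mm of where they started, which is about the network's error. The cup was found in the scene view only, about 3 px from its first position. The arm never came near any of them.

**What disagreed:**
- **Fingertip reach:** the first grasp closed on nothing just above the head. The pictures put the fingertips about 17 mm behind the TCP, not 17 mm ahead as stated and as `tip_reach` says. I corrected for this and the second grasp held.
- **Depth at the bottom:** the pin stopped about 1.5 mm lower than I expected from the grasp height, probably because it slipped a little in the pads while being leaned.
- **Top camera:** in the last check the network did not find the pin in the top view, so the final position rests on the scene and wrist cameras and the force readings.

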